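# Sift the spacer sleeves out of the drawer knobs

### The job

Take the sieve by its handle and, keeping it down on the rails, slide it against the left spring stop and then the right one, twice over, pressing each spring in lightly, a few millimetres and never over 5, without bearing hard on the tray, and shake it briskly between the stops until all four steel sleeves have dropped into the tray. Then lift it off with the three knobs still in it and set it down flat in the middle of the cork mat, disturbing nothing else.

Things in the scene. Friction and masses are not known exactly. Their poses are not given: they have to be found in the camera images.
- tray: Fixed wooden catch tray, 124 (x) x 230 mm (y), origin under its centre; shaking goes along its y, +y is the left end. Inner floor 4 mm up. The long walls carry rails with tops 45 mm up; outer lips 56 mm high guide the sieve with 5 mm play each side. A grey spring stop is clamped across the rails at each end (20 mm high), at a place that differs each time and is not measured.
- sieve: Steel sieve, 104 x 104 mm, walls 30 mm high, 0.25-0.4 kg, origin under its centre; starts on the rails, axes along the tray's. Floor 3 mm thick: a shallow trough 22 mm wide (y), 1.2 mm deep, along x in the middle, two slots 17 mm wide (y), 84 mm long, on each side. Sleeves lie in the trough and roll out over its edge only if shaken briskly (strokes over about 0.1 m/s). Lift off the rails only once it holds no sleeve.
- sieve_handle (a point): Centre of the sieve's wooden grip bar, 62 mm above the sieve's origin. The bar runs along the sieve's x: 110 mm long, 18 mm wide (y, pinch it here), 16 mm high, held by flat uprights at its ends, clear below it down to the knobs (tops 30 mm above the underside).
- stop_left (a joint): Compression (m) of the rubber-tipped spring plunger at the tray's left (+y) end: 0 free, grows as the sieve pushes it to +y; 3 N per mm, no preload, travel 8 mm, then it bottoms: press 2 to 4 mm, over 5 is too hard. From its start the sieve slides 13 to 25 mm left before touching it. The tip is 11 mm above the rails.
- stop_right (a joint): The same at the tray's right (-y) end: grows as the sieve pushes it to -y; also 13 to 25 mm from the sieve at the start, independently of the other. 3 N per mm, total travel 8 mm.
- mat: Fixed square cork mat 140 x 140 x 4 mm on the desk, origin at the centre of its underside. It lies nearer to or farther from the robot than the tray; which one differs.
- sleeve_1_center (a point): Centre of a small steel spacer sleeve, 12 mm diameter, 8 mm long, 10 g; starts lying in the middle trough of the sieve, its axis along x; passes the slots in any attitude.
- sleeve_2_center (a point): Centre of a small steel spacer sleeve, 12 mm diameter, 8 mm long, 10 g; starts lying in the middle trough of the sieve, its axis along x; passes the slots in any attitude.
- sleeve_3_center (a point): Centre of a small steel spacer sleeve, 12 mm diameter, 8 mm long, 10 g; starts lying in the middle trough of the sieve, its axis along x; passes the slots in any attitude.
- sleeve_4_center (a point): Centre of a small steel spacer sleeve, 12 mm diameter, 8 mm long, 10 g; starts lying in the middle trough of the sieve, its axis along x; passes the slots in any attitude.
- knob_1_center (a point): Centre of a turned wooden drawer knob, 29 mm diameter, 25 mm high, starts standing in the sieve over the slots; too big to pass them.
- knob_2_center (a point): Centre of a turned wooden drawer knob, 29 mm diameter, 25 mm high, starts standing in the sieve over the slots; too big to pass them.
- knob_3_center (a point): Centre of a turned wooden drawer knob, 29 mm diameter, 25 mm high, starts standing in the sieve over the slots; too big to pass them.
- eraser: Bystander: eraser 19 x 48 x 11 mm lying beside the mat (+y side); origin under its centre.
- mint_tin: Bystander: flat tin 48 x 64 x 16 mm lying beside the mat (-y side); origin under its centre.
- glue_stick: Bystander: glue stick, 27 mm diameter, 90 mm high, standing at the left edge of the desk; origin under its centre.
Mind the look-alikes: they are no part of the job. Leave any turquoise look-alike of the part that bears knob_1_center alone.

How it is judged:
On the way, in this order (a step that is already met when the one before it is completed fails the run):
1. the sieve presses the left stop (at least 1.5 mm of spring) (value of joint stop_left above 0.0015 m), for 0.05 s.
2. the sieve presses the right stop (at least 1.5 mm of spring) (value of joint stop_right above 0.0015 m), for 0.05 s.
3. the sieve presses the left stop (at least 1.5 mm of spring), again (value of joint stop_left above 0.0015 m), for 0.05 s.
4. the sieve presses the right stop (at least 1.5 mm of spring), again (value of joint stop_right above 0.0015 m), for 0.05 s.
At the end, for the whole second after the job is handed in: All four sleeves lie in the tray, below 35 mm above its underside; all three knobs lie in the sieve; the sieve stands flat (0.06 rad) on the cork mat, its underside below 8 mm above the desk and its centre within 30 mm of the mat's centre, at rest (x of sleeve_1_center in the frame of tray between -0.055 and 0.055 m and y of sleeve_1_center in the frame of tray between -0.115 and 0.115 m and z of sleeve_1_center in the frame of tray between 0 and 0.035 m and x of sleeve_2_center in the frame of tray between -0.055 and 0.055 m and y of sleeve_2_center in the frame of tray between -0.115 and 0.115 m and z of sleeve_2_center in the frame of tray between 0 and 0.035 m and x of sleeve_3_center in the frame of tray between -0.055 and 0.055 m and y of sleeve_3_center in the frame of tray between -0.115 and 0.115 m and z of sleeve_3_center in the frame of tray between 0 and 0.035 m and x of sleeve_4_center in the frame of tray between -0.055 and 0.055 m and y of sleeve_4_center in the frame of tray between -0.115 and 0.115 m and z of sleeve_4_center in the frame of tray between 0 and 0.035 m and x of knob_1_center in the frame of sieve between -0.05 and 0.05 m and y of knob_1_center in the frame of sieve between -0.05 and 0.05 m and z of knob_1_center in the frame of sieve between 0 and 0.05 m and x of knob_2_center in the frame of sieve between -0.05 and 0.05 m and y of knob_2_center in the frame of sieve between -0.05 and 0.05 m and z of knob_2_center in the frame of sieve between 0 and 0.05 m and x of knob_3_center in the frame of sieve between -0.05 and 0.05 m and y of knob_3_center in the frame of sieve between -0.05 and 0.05 m and z of knob_3_center in the frame of sieve between 0 and 0.05 m and horizontal distance between sieve and mat below 0.03 m and height (world z) of sieve below 0.008 m and angle between sieve's own z axis and vertical below 0.06 rad and linear speed of sieve below 0.02 m/s); the robot touches nothing.
It fails at once if a stop spring is pressed in more than 5 mm (15 N) (value of joint any of stop_left, stop_right above 0.005 m).
It fails at once if the sieve is slammed or pressed on the tray with more than 100 N (contact force between sieve and tray above 100 N).
It fails at once if the sieve is lifted more than 12 mm off the rails while a sleeve is still in it (z of sieve in the frame of tray above 0.057 m and z of any of sleeve_1_center, sleeve_2_center, sleeve_3_center, sleeve_4_center in the frame of tray above 0.042 m).
It fails at once if a bystander is moved more than 20 mm (distance of any of eraser, mint_tin, glue_stick from where it was at the start of the episode above 0.02 m).
It also fails if it takes over 69 s, if anything falls off the work surface, if the arm or the gripper's body presses on something with over 40 N, if the wrist force passes 120 N, or if a joint passes its speed limit or range.

### The arm

A 7-joint arm with a two-finger parallel gripper is mounted at the origin on the work surface; the furniture and walls round the work are solid. World frame = base frame: x ahead of the robot, y to its left, z up, the work surface at z = 0. Lengths are in m, angles in rad, forces in N, time in s.
With the tool pointing down it reaches from about 0.425 to 0.95 m from the base axis. Payload 4.7 kg.
Tool frame: the origin (TCP) lies between the finger pads; the fingertips stand 25 mm ahead of it and the grasp point (between the pads) lies 6 mm ahead of it; x points along the fingers, z is the direction in which the jaws open and shut, and the axes are right-handed (so a half turn about x gives the same grasp; the last joint's range is limited). The gripper opens to 85 mm and grips with 20 to 120 N. Pads are 22 mm wide; open, the fingers measure 114 mm over their backs; the gripper's body (76 mm by 85 mm) begins 54 mm behind the grasp point. The pads swing forward as they close: fully open they stand 13 mm farther back than shut.
Start: joints at [1.223, 0.469, -0.049, 1.532, 0.024, 1.141, -0.082], TCP at [0.212, -0.641, 0.217] pointing down, gripper open.
Joint ranges: [-2.59, 2.59], [-0.33, 1.99], [-1.39, 1.29], [0.1, 2.45], [-1.04, 4.18], [0.21, 1.99], [-2.66, 2.66]. Speed limits (rad/s): [2.57, 2.57, 3.14, 3.14, 3.14, 3.14, 3.14].

### API

Orientations are given as a 3x3 rotation matrix whose columns are the frame's x, y, z axes.
In Python, from rig import * gives the robot as it stands. Calls block until the motion is done:
- movep(position, orientation): joint-space move of the TCP to a pose.
- move_l(position, attitude=None, feed=0.15, until_force=None): straight line of the TCP; attitude=None keeps the orientation; feed is the mean speed in m/s. With until_force (N) it stops when the force on the tool has changed by that much, and returns True; else False.
- move_joints(angles): joint-space move.
- command_gripper(opening, newtons=None): finger opening in m; newtons is the grip in N (None keeps the last); returns when the fingers have stopped.
- sleep(seconds).
- inverse_kinematics(position, orientation): joint angles nearest the present ones, or None.
- sense(): the state.
- camera(name): name is "scene" or "top" or "wrist"; returns (picture, depth): 420x560x3 uint8, red, green, blue; 420x560 float32, m along the optical axis (not along the pixel's ray), 0 where there is no reading.
- camera_params(name): a dict with "K" (3x3 intrinsics, pixels), "position" and "rotation" of the camera in the world; the wrist camera has in their place "tool_from_camera" (4x4, takes a point from camera to tool coordinates, whose origin is the TCP and whose axes are the tool frame's). Camera axes: x right, y down, z forward; pixel columns grow to the right and rows downward; lengths in m; the calibration is good to about 2 mm. A picture is of the moment at which its call begins: read the wrist's pose just before it. camera_params takes no time and is no camera call.
A pose or a line that the arm cannot do raises Unreachable and nothing moves.
- finish_job(): hands the job in, once; it reports no verdict.
The state is a dict: "time_s": time; "joint_pos": joint angles; "qd": joint speeds; "joint_efforts": joint torques, N m; "position": TCP position; "tcp_rot": TCP orientation; "wrist_force": force on the tool from outside, world axes, zero at the start; "ft_torque": the same for the moment, N m; "finger_gap": finger opening in m.
Only numpy, scipy, OpenCV 4.12 (cv2) and the standard library are available. Lean on these libraries where they do the work, as an engineer would, in place of code of your own. Each camera call takes 0.05 s, during which the arm holds its last target.

## Working session

There is one attempt and no reset: what is moved stays moved. The work goes in short steps, each a Python script; the robot and the scene stay as the last script left them, time stands still between calls to the robot, and variables do not carry over. Pictures are saved under pics/ and viewed, and the job is handed in when it is done.

```bash
ls; mkdir -p pics; python3 - <<'E'
from rig import *
import cv2,numpy as np
s=sense();print(s['time_s'],s['position'],s['finger_gap'])
for n in ("scene","top"):
    p,d=camera(n);cv2.imwrite(f"pics/{n}0.png",p[...,::-1]);np.save(f"/tmp/{n}0.npy",d)
    c=camera_params(n);print(n,c)
E
```

```text
pics
0.0 [ 0.21134651 -0.64041086  0.21617062] 0.08528632732469323
scene {'K': array([[488.8126639 ,   0.        , 281.04117279],
       [  0.        , 488.8126639 , 213.37247018],
       [  0.        ,   0.        ,   1.        ]]), 'position': array([-0.03754561,  0.69333011,  0.60023005]), 'rotation': array([[-0.65699337, -0.4354858 ,  0.61539567],
       [-0.75383868,  0.38957812, -0.52910881],
       [-0.00932532, -0.81153004, -0.58423628]])}
top {'K': array([[522.35785022,   0.        , 271.96896016],
       [  0.        , 522.35785022, 207.03808519],
       [  0.        ,   0.        ,   1.        ]]), 'position': array([0.34353993, 0.2417758 , 0.93163542]), 'rotation': array([[ 0.02023073, -0.98930485,  0.14445284],
       [-0.99976561, -0.01890361,  0.01055398],
       [-0.00771043, -0.14463249, -0.9894554 ]])}
```

View pics/scene0.png

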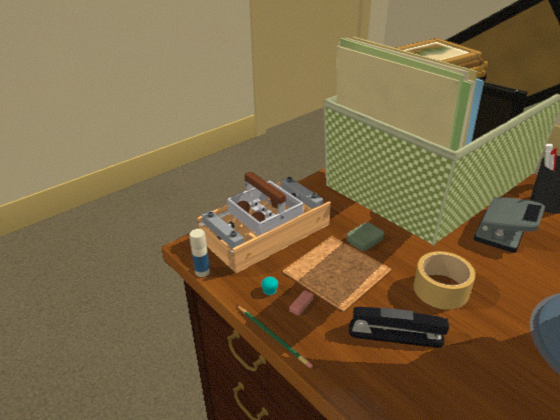

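View pics/top0.png

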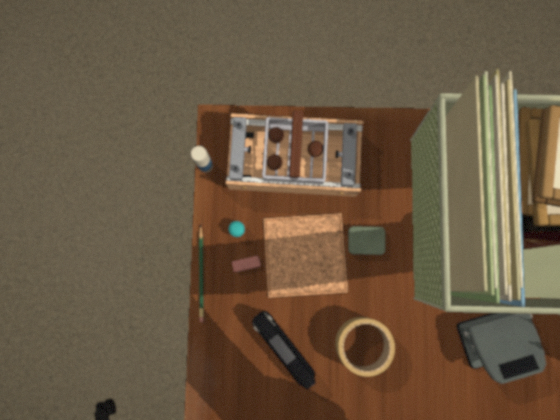

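The top picture shows the tray at (295,155), the sieve handle at (297,143), the mat at (306,255), the eraser at (246,264), the tin at (367,240) and the glue stick at (201,158). The turquoise ball at (237,229) is the look-alike, so I'll leave it alone. The brown knobs are at about (276,134), (274,161) and (316,148), inside the sieve. Next I'll measure these and look at an enlarged crop.

```bash
cat > h.py <<'E'
from rig import *
import cv2,numpy as np
def ray(n,u,v,z):
    c=camera_params(n);K=c['K'];R=c['rotation'];o=c['position']
    d=R@(np.linalg.inv(K)@np.array([u,v,1.]))
    return o+d*(z-o[2])/d[2]
E
python3 - <<'E'
from h import *
im=cv2.imread('pics/top0.png')
cv2.imwrite('pics/top_crop.png',cv2.resize(im[95:205,185:385],None,fx=4,fy=4,interpolation=cv2.INTER_CUBIC))
for nm,u,v,z in [('handle',297,143,.115),('traymid',295,155,.056),('mat',306,255,.004)]:
    print(nm,ray('top',u,v,z))
d=np.load('/tmp/top0.npy');c=camera_params('top')
for (u,v) in [(297,130),(297,160),(306,255),(238,150),(352,150)]:
    p=c['position']+c['rotation']@(np.linalg.inv(c['K'])@np.array([u,v,1.])*d[v,u]);print(u,v,p)
# mat mask
hsv=cv2.cvtColor(im,cv2.COLOR_BGR2HSV)
print(hsv[255,306],hsv[255,270],hsv[300,230],hsv[130,297])
E
```

```text
handle [0.5675935  0.21234226 0.115     ]
traymid [0.56249741 0.21336888 0.056     ]
mat [0.39433489 0.18970429 0.004     ]
297 130 [0.58821182 0.21274522 0.11824076]
297 160 [0.53920394 0.21202943 0.11663482]
306 255 [0.39431557 0.18972409 0.00435269]
238 150 [0.56735077 0.3109544  0.06445323]
352 150 [0.57069577 0.11684974 0.06520172]
[ 13 119 139] [ 13 121 145] [ 11 164 115] [ 11 151 101]
```

View pics/top_crop.png

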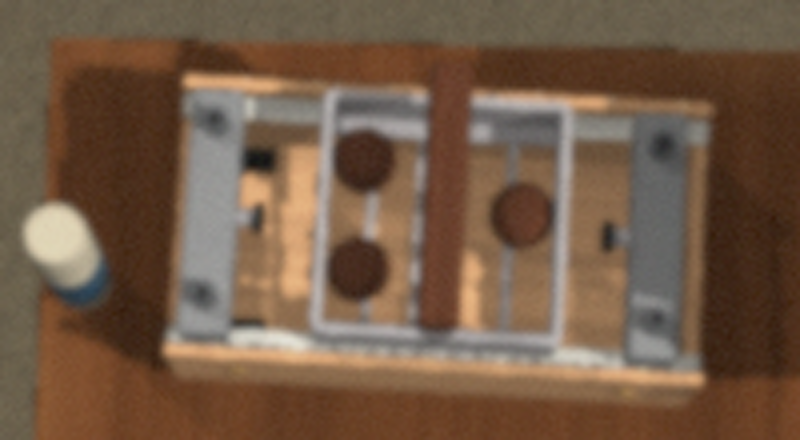

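The three brown knobs show clearly in the sieve. The crate lies between the arm's start and the work, so I'll check its height before moving.

```bash
python3 - <<'E'
from h import *
P={}
for n in ('scene','top'):
    d=np.load(f'/tmp/{n}0.npy');c=camera_params(n)
    v,u=np.mgrid[:420,:560];k=np.linalg.inv(c['K'])
    P[n]=(np.stack([u,v,np.ones_like(u)],-1)@k.T*d[...,None])@c['rotation'].T+c['position']
    p=P[n][(d>0)]
    print(n)
    for y0 in np.arange(-.7,.5,.1):
        m=(p[:,1]>y0)&(p[:,1]<y0+.1)&(p[:,2]>.02)&(p[:,0]>0.05)&(p[:,0]<.9)
        q=p[m]
        if len(q): print(round(y0,1),len(q),'zmax',np.percentile(q[:,2],99.5).round(3),'x at z>.1',q[q[:,2]>.1][:,0].min().round(3) if (q[:,2]>.1).any() else None, q[:,0].max().round(3))
s=sense();print(s['tcp_rot'].round(3),s['joint_pos'])
print(camera_params('wrist'))
R=np.array([[0,0,0],[0,0,1],[-1,0,0.]]);R[:,1]=np.cross(R[:,2],R[:,0]);print(R)
for zs in (1,-1):
    R[:,2]=[0,zs,0];R[:,1]=np.cross(R[:,2],R[:,0])
    for p in [(.567,.212,.4),(.567,.212,.107),(.394,.19,.2),(.394,.19,.07),(.45,.2,.4)]:
        q=inverse_kinematics(p,R);print(zs,p,None if q is None else np.round(q,2))
E
```

```text
scene
-0.5 151 zmax 0.169 x at z>.1 0.312 0.387
-0.4 8368 zmax 0.381 x at z>.1 0.263 0.542
-0.3 5523 zmax 0.31 x at z>.1 0.25 0.56
-0.2 3927 zmax 0.293 x at z>.1 0.309 0.569
-0.1 12191 zmax 0.331 x at z>.1 0.309 0.619
-0.0 13003 zmax 0.319 x at z>.1 0.31 0.62
0.1 2993 zmax 0.077 x at z>.1 None 0.625
0.2 4584 zmax 0.115 x at z>.1 0.511 0.632
0.3 2053 zmax 0.09 x at z>.1 None 0.635
top
-0.3 42 zmax 0.096 x at z>.1 0.322 0.326
-0.2 6165 zmax 0.296 x at z>.1 0.31 0.62
-0.1 18186 zmax 0.334 x at z>.1 0.31 0.62
-0.0 10250 zmax 0.323 x at z>.1 0.311 0.625
0.1 3665 zmax 0.08 x at z>.1 None 0.628
0.2 3963 zmax 0.118 x at z>.1 0.512 0.633
0.3 1708 zmax 0.093 x at z>.1 None 0.634
[[-0.001  0.95   0.313]
 [ 0.002  0.313 -0.95 ]
 [-1.    -0.    -0.002]] [ 1.22308443  0.46937432 -0.04858972  1.53359461  0.02409948  1.14100059
 -0.08231228]
{'K': array([[363.19086004,   0.        , 274.73981804],
       [  0.        , 363.19086004, 211.36008008],
       [  0.        ,   0.        ,   1.        ]]), 'tool_from_camera': array([[-6.82510761e-04, -2.57958420e-01,  9.66155778e-01,
        -1.57613731e-0
[... 267 characters left out ...]
-1.  0.]
 [ 0.  0.  1.]
 [-1.  0.  0.]]
1 (0.567, 0.212, 0.4) [ 0.33  0.46 -1.13  1.39  0.41  1.55  0.8 ]
1 (0.567, 0.212, 0.107) [ 0.35  0.8  -1.19  1.77  0.81  1.16  0.47]
1 (0.394, 0.19, 0.2) [ 0.49  0.28 -1.19  2.04  0.31  1.02  0.72]
1 (0.394, 0.19, 0.07) [ 0.22  0.46 -0.93  2.18  0.54  0.76  0.5 ]
1 (0.45, 0.2, 0.4) [ 0.4   0.15 -1.01  1.63  0.13  1.43  0.95]
-1 (0.567, 0.212, 0.4) [ 0.29  0.43 -1.06  1.39  0.37  1.54 -2.31]
-1 (0.567, 0.212, 0.107) [ 0.05  0.56 -0.66  1.78  0.42  0.94 -2.36]
-1 (0.394, 0.19, 0.2) [ 0.54  0.31 -1.26  2.04  0.35  1.03 -2.46]
-1 (0.394, 0.19, 0.07) [ 0.23  0.46 -0.94  2.18  0.55  0.76 -2.65]
-1 (0.45, 0.2, 0.4) [-0.64  0.05  0.14  1.68 -0.01  1.42 -2.07]
```

```bash
python3 - <<'E'
from h import *
n='scene';d=np.load(f'/tmp/{n}0.npy');c=camera_params(n)
for (u,v) in [(520,50),(545,15),(500,100),(440,50),(550,190),(545,330),(555,360),(470,60),(340,60),(340,210)]:
    p=c['position']+c['rotation']@(np.linalg.inv(c['K'])@np.array([u,v,1.])*d[v,u]);print(u,v,p.round(3))
s=sense()
R=s['tcp_rot']
for r in (.5,.55,.6,.675):
  for z in (.4,.45,.5,.55,.6):
    a=np.array([.212,-.641]);a=a/np.linalg.norm(a)*r
    q=inverse_kinematics((a[0],a[1],z),R);print(r,z,None if q is None else np.round(q,2))
E
```

```text
520 50 [ 0.403 -0.336  0.282]
545 15 [ 0.375 -0.34   0.355]
500 100 [ 0.397 -0.291  0.189]
440 50 [ 0.5   -0.195  0.29 ]
550 190 [ 0.236 -0.265  0.052]
545 330 [0.081 0.057 0.01 ]
555 360 [0.046 0.093 0.001]
470 60 [ 0.437 -0.204  0.283]
340 60 [ 0.591 -0.     0.291]
340 210 [ 0.522  0.047 -0.001]
0.5 0.4 [ 1.23  0.07 -0.06  1.65  0.    1.42 -0.09]
0.5 0.45 [ 1.22  0.06 -0.06  1.55  0.    1.53 -0.09]
0.5 0.5 [ 1.22  0.06 -0.06  1.45  0.    1.64 -0.09]
0.5 0.55 [ 1.22  0.07 -0.05  1.33  0.    1.74 -0.09]
0.5 0.6 [ 1.21  0.09 -0.05  1.19  0.    1.86 -0.09]
0.55 0.4 [ 1.22  0.16 -0.06  1.55  0.01  1.43 -0.09]
0.55 0.45 [ 1.22  0.15 -0.05  1.45  0.01  1.54 -0.09]
0.55 0.5 [ 1.22  0.15 -0.05  1.34  0.01  1.65 -0.08]
0.55 0.55 [ 1.21  0.17 -0.05  1.22  0.01  1.76 -0.08]
0.55 0.6 [ 1.21  0.19 -0.04  1.08  0.01  1.87 -0.08]
0.6 0.4 [ 1.22  0.25 -0.05  1.44  0.01  1.46 -0.08]
0.6 0.45 [ 1.22  0.24 -0.05  1.34  0.01  1.56 -0.08]
0.6 0.5 [ 1.21  0.25 -0.04  1.23  0.01  1.67 -0.08]
0.6 0.55 [ 1.21  0.26 -0.04  1.1   0.01  1.78 -0.08]
0.6 0.6 [ 1.2   0.29 -0.03  0.95  0.01  1.9  -0.08]
0.675 0.4 [ 1.21  0.39 -0.04  1.25  0.01  1.51 -0.07]
0.675 0.45 [ 1.21  0.39 -0.04  1.14  0.01  1.61 -0.07]
0.675 0.5 [ 1.21  0.4  -0.03  1.02  0.01  1.73 -0.07]
0.675 0.55 [ 1.2   0.42 -0.03  0.88  0.01  1.85 -0.07]
0.675 0.6 [ 1.19  0.46  0.01  0.7  -0.    1.98 -0.06]
```

```bash
python3 - <<'E'
from h import *
s=sense();R=s['tcp_rot'];p=s['position']
a=p[:2]/np.linalg.norm(p[:2])
def snap(f):
    im,d=camera('wrist');cv2.imwrite(f'pics/{f}.png',im[...,::-1]);np.save(f'/tmp/{f}.npy',d)
move_l([*(p[:2]),.4],feed=.2)
movep([*(a*.5),.6],R)
snap('w1')
q=sense()['joint_pos'];q=q.copy();
q[5]-=.8;move_joints(q);snap('w2')
print(sense()['time_s'],sense()['position'],sense()['joint_pos'])
E
```

```text
3.1917 [ 0.24827069 -0.68703742  0.69166528] [ 1.20669489  0.09717585 -0.04493693  1.19688182  0.00433174  1.05678772
 -0.08880758]
```

View pics/w1.png

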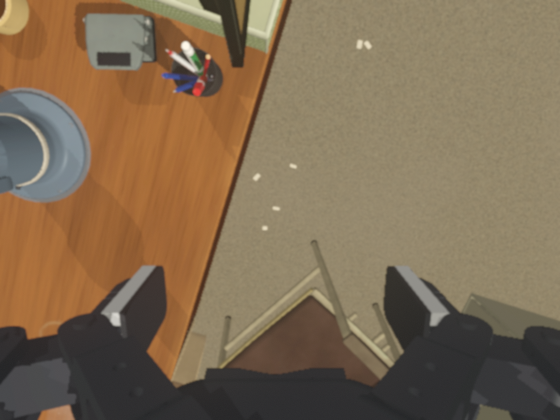

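View pics/w2.png

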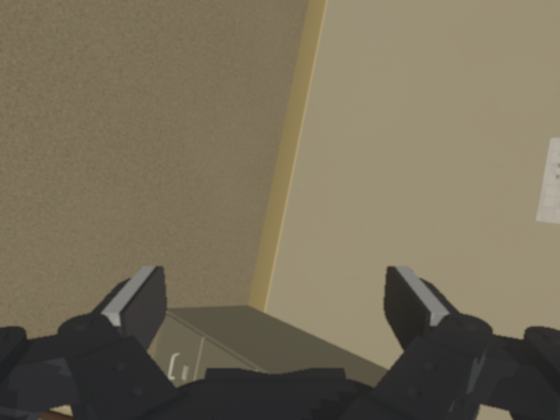

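The first wrist view shows the desk edge, a pen cup at (195,75) and part of a dark frame in the crate at (225,30). I'll read the frame's height from the depth image.

```bash
cat >> h.py <<'E'
def wcam(s):
    c=camera_params('wrist');T=np.eye(4);T[:3,:3]=s['tcp_rot'];T[:3,3]=s['position']
    W=T@c['tool_from_camera'];return c['K'],W[:3,:3],W[:3,3]
def cloud(K,R,o,d):
    v,u=np.mgrid[:420,:560]
    return (np.stack([u,v,np.ones_like(u)],-1)@np.linalg.inv(K).T*d[...,None])@R.T+o
def wsnap(f):
    s=sense();im,d=camera('wrist');cv2.imwrite(f'pics/{f}.png',im[...,::-1]);K,R,o=wcam(s)
    np.savez(f'/tmp/{f}.npz',d=d,K=K,R=R,o=o);return im,d,K,R,o
def rayw(f,u,v,z):
    a=np.load(f'/tmp/{f}.npz');d=a['R']@(np.linalg.inv(a['K'])@np.array([u,v,1.]));return a['o']+d*(z-a['o'][2])/d[2]
E
python3 - <<'E'
from h import *
q=sense()['joint_pos'].copy();q[5]+=.8;move_joints(q)
im,d,K,R,o=wsnap('w3')
P=cloud(K,R,o,d)
for u,v in [(225,20),(237,60),(205,5),(240,5),(260,20),(190,75)]: print(u,v,P[v,u].round(3))
q[0]-=.35;move_joints(q);im,d,K,R,o=wsnap('w4');P=cloud(K,R,o,d)[:260]
print('zmax',np.nanmax(P[...,2][d[:260]>0]), sense()['position'])
E
```

```text
225 20 [ 0.297 -0.369  0.311]
237 60 [ 0.266 -0.387  0.262]
205 5 [ 0.34  -0.296  0.122]
240 5 [ 0.329 -0.371  0.252]
260 20 [ 0.37  -0.372  0.007]
190 75 [ 0.236 -0.271  0.003]
zmax 0.41941072361928416 [ 0.30935047 -0.39377636  0.59676076]
```

View pics/w4.png

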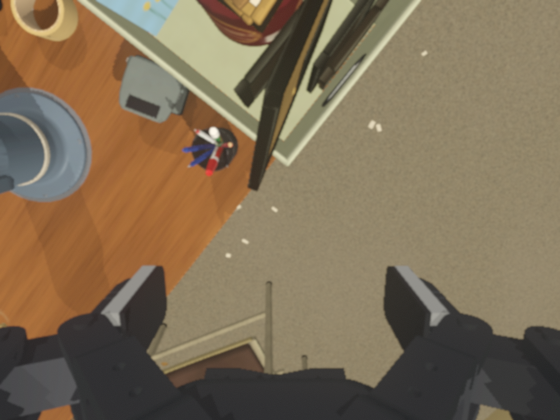

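The highest part is 0.42 m, so swinging across at 0.6 m is clear.

```bash
python3 - <<'E'
from h import *
q=sense()['joint_pos'].copy();q[0]=-.36;q[2]=0;q[4]=0;q[6]=-.0;move_joints(q)
s=sense();print(s['position'],s['tcp_rot'].round(3))
R=np.array([[0,-0,0],[0,0,-1],[-1,0,0.]]);R[:,1]=np.cross(R[:,2],R[:,0]);print(R)
for p in [(.54,.212,.4),(.567,.212,.11),(.394,.19,.2),(.394,.19,.07)]:
    q=inverse_kinematics(p,R);print(p,None if q is None else np.round(q,2))
movep((.53,.212,.40),R)
wsnap('w5');s=sense();print(s['time_s'],s['position'],s['wrist_force'])
E
```

```text
[0.48303181 0.13530099 0.5968897 ] [[-0.008 -0.35   0.937]
 [-0.003  0.937  0.35 ]
 [-1.    -0.    -0.009]]
[[ 0.  1.  0.]
 [ 0.  0. -1.]
 [-1.  0.  0.]]
(0.54, 0.212, 0.4) [-0.52  0.21  0.09  1.49 -0.02  1.44 -2.  ]
(0.567, 0.212, 0.11) [-0.49  0.47  0.08  1.82 -0.05  0.86 -1.95]
(0.394, 0.19, 0.2) [-0.45  0.1  -0.1   2.08  0.01  0.96 -2.13]
(0.394, 0.19, 0.07) [-0.47  0.3  -0.09  2.21  0.04  0.63 -2.16]
8.7333 [0.53024957 0.21176153 0.40047605] [-1.01483152 -0.43189371 -0.99720069]
```

View pics/w5.png

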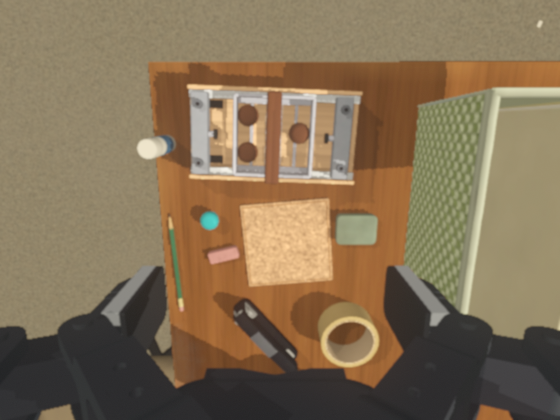

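Wrist view: tray lip corners at about (188,86), (361,93), (354,184) and (190,179); handle from (272,93) to (272,180); mat centre about (287,242). I'll measure at enlarged scale.

```bash
python3 - <<'E'
from h import *
im=cv2.imread('pics/w5.png')
cv2.imwrite('pics/w5c.png',cv2.resize(im[75:195,175:375],None,fx=4,fy=4,interpolation=cv2.INTER_CUBIC))
hsv=cv2.cvtColor(im,cv2.COLOR_BGR2HSV)
a=np.load('/tmp/w5.npz');P=cloud(a['K'],a['R'],a['o'],a['d'])
# handle: by height
m=((P[...,2]>.10)&(P[...,2]<.135)&(abs(P[...,0]-.567)<.09)&(abs(P[...,1]-.21)<.05)).astype(np.uint8)
n,l,st,ce=cv2.connectedComponentsWithStats(m);i=1+np.argmax(st[1:,4]);print(st[i])
pts=np.argwhere(l==i)[:,::-1].astype(np.float32)
w=np.array([rayw('w5',u,v,.115)[:2] for u,v in pts]).astype(np.float32)
r=cv2.minAreaRect(w*1000);print('handle',r,'z',np.median(P[...,2][l==i]))
# mat by color, 
print(hsv[242,287],hsv[210,260],hsv[242,345],hsv[300,225])
b=cv2.inRange(hsv,(8,60,150),(25,200,255));b[:190]=0;b[300:]=0;b[:,:235]=0;b[:,338:]=0
b=cv2.morphologyEx(b,cv2.MORPH_CLOSE,np.ones((5,5)))
cs,_=cv2.findContours(b,0,2);c=max(cs,key=cv2.contourArea)
w=np.array([rayw('w5',u,v,.004)[:2] for u,v in c[:,0]]).astype(np.float32)
print('mat',cv2.minAreaRect(w*1000))
for u,v in [(188,86),(361,93),(354,184),(190,179)]: print(rayw('w5',u,v,.056).round(4))
E
```

```text
[ 264   91   18   93 1376]
handle ((567.5208129882812, 214.3376007080078), (17.89479637145996, 108.77386474609375), 87.81510925292969) z 0.11567816350559842
[ 16 107 223] [ 17 104 235] [ 34  50 158] [ 13 167 119]
mat ((388.3245544433594, 192.40916442871094), (187.3466033935547, 171.56640625), 0.03174157813191414)
[0.6314 0.3252 0.056 ]
[0.6228 0.098  0.056 ]
[0.5012 0.1003 0.056 ]
[0.5082 0.3299 0.056 ]
```

View pics/w5c.png

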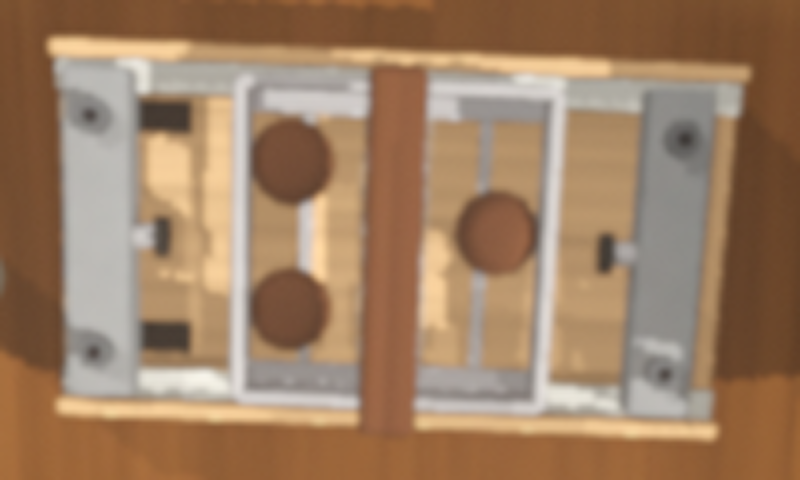

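Tray measures 123 x 228 mm, yaw about -0.035 rad, centre (0.566, 0.213). The handle is 18 x 109 mm and its top is at 0.1157 m. All of these match the given sizes. Next: a cleaner mat fix, the stop gaps, and the descent.

```bash
python3 - <<'E'
from h import *
im=cv2.imread('pics/w5.png');hsv=cv2.cvtColor(im,cv2.COLOR_BGR2HSV)
b=cv2.inRange(hsv,(8,40,170),(28,140,255));b[:190]=0;b[300:]=0;b[:,:230]=0;b[:,338:]=0
b=cv2.morphologyEx(b,cv2.MORPH_OPEN,np.ones((5,5)));b=cv2.morphologyEx(b,cv2.MORPH_CLOSE,np.ones((7,7)))
cs,_=cv2.findContours(b,0,2);c=max(cs,key=cv2.contourArea)
w=np.array([rayw('w5',u,v,.004)[:2] for u,v in c[:,0]]).astype(np.float32)
print('mat',cv2.minAreaRect(w*1000))
t=np.array([.036,1]);t/=np.linalg.norm(t)
f=lambda u,v,z:((rayw('w5',u,v,z)[:2]-[.5675,.2143])@t*1e3).round(1)
print('tipL',f(217.7,134,.056),'tipR',f(324.2,138,.056),'sieveL',f(233,135,.075),'sieveR',f(314.5,138,.075))
R=np.zeros((3,3));R[:,0]=[0,0,-1];R[:,2]=[-t[0],-t[1],0];R[:,1]=np.cross(R[:,2],R[:,0])
command_gripper(.05)
movep((.5675,.2143,.18),R);movep((.5675,.2143,.14),R)
im,d,*_=wsnap('w6');print(sense()['time_s'],sense()['wrist_force'])
E
```

```text
mat ((393.8326416015625, 191.42739868164062), (141.7803497314453, 142.0286102294922), 4.835278034210205)
tipL 74.5 tipR -70.0 sieveL 51.7 sieveR -54.7
10.4 [-0.20469974  0.61628575  0.62012183]
```

View pics/w6.png

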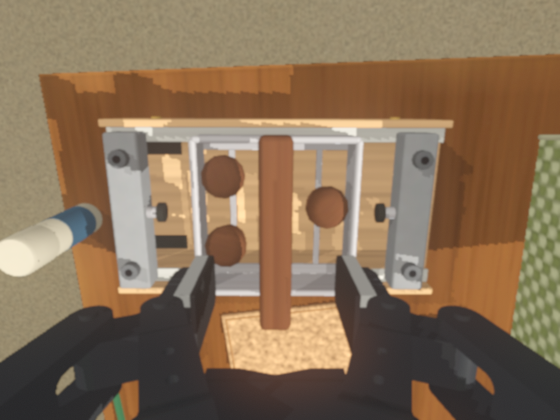

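Mat centre is (0.394, 0.191), measured at 142 mm square (140 given). Estimated gaps are about 22 mm to the left stop and 16 mm to the right. In the picture the bar (u≈275) sits midway between the fingers, so I'll descend and grip.

```bash
python3 - <<'E'
from h import *
p=sense()['position']
print(move_l((.5675,.2143,.114),feed=.06,until_force=8))
s0=sense();print(s0['position'],s0['wrist_force'])
command_gripper(0,70)
s=sense();print(s['time_s'],s['position'],s['wrist_force'],s['ft_torque'],s['finger_gap'])
E
```

```text
False
[0.56743603 0.2142584  0.11369953] [ 0.30651741  0.13466444 -0.27069659]
11.5167 [0.56754454 0.21428769 0.11407438] [ 0.59639686 -0.04318241  0.20566077] [-0.00439292  0.02439865 -0.0090811 ] 0.0003785224448007363
```

The finger gap is 0.4 mm, so the grasp missed the bar. I'll take a look.

```bash
python3 - <<'E'
from h import *
wsnap('w7')
p,d=camera('scene');cv2.imwrite('pics/s1.png',cv2.resize(p[140:300,150:400,::-1],None,fx=3,fy=3))
E
```

```text
(no output)
```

View pics/w7.png

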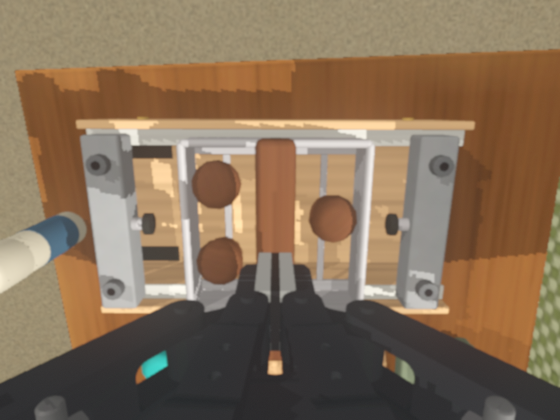

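View pics/s1.png

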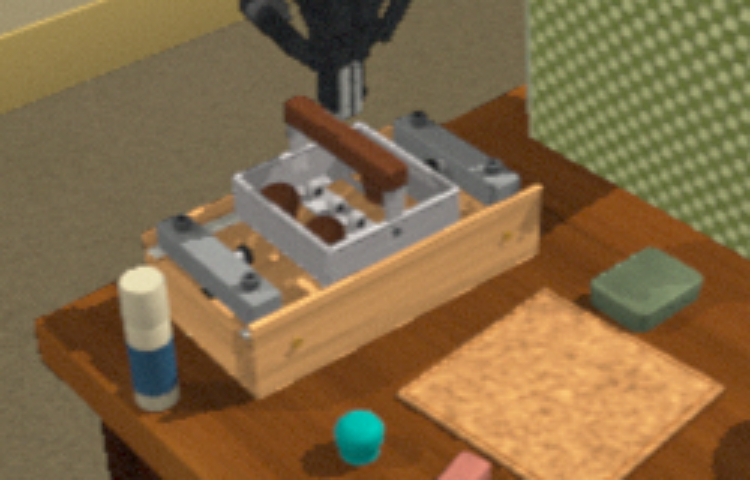

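```bash
python3 - <<'E'
from h import *
a=np.load('/tmp/w7.npz')
def proj(K,R,o,p):
    c=R.T@(np.array(p)-o);return (K@c/c[2])[:2].round(1)
s=sense();T=s['tcp_rot'];o=s['position'];print(s['position'],T.round(3))
tip=o+T[:,0]*.025
print('w tip',proj(a['K'],a['R'],a['o'],tip),'barfar',proj(a['K'],a['R'],a['o'],[.6225,.2123,.115]),'barnear',proj(a['K'],a['R'],a['o'],[.5125,.2163,.115]))
c=camera_params('scene')
for p in (tip,o,[.6225,.2123,.115],[.5125,.2163,.115]): print('s',proj(c['K'],c['rotation'],c['position'],p))
P=cloud(a['K'],a['R'],a['o'],a['d'])
for u,v in [(275,150),(275,200),(275,240),(265,265),(285,265),(275,300),(250,300)]: print(u,v,P[v,u].round(4))
E
```

```text
[0.56751935 0.21429315 0.11404735] [[ 0.     0.999 -0.036]
 [ 0.    -0.036 -0.999]
 [-1.     0.    -0.   ]]
w tip [274.5 240.7] barfar [274.6 138.6] barnear [274.4 361.8]
s [264.3 194.7]
s [263.9 183.5]
s [246.6 171.4]
s [282.6 195.7]
275 150 [0.6178 0.2123 0.116 ]
275 200 [0.5961 0.2131 0.1164]
275 240 [0.5773 0.2137 0.1156]
265 265 [0.5782 0.2175 0.1457]
285 265 [0.578  0.21   0.1459]
275 300 [0.5751 0.2139 0.1668]
250 300 [0.5807 0.2209 0.1767]
```

```bash
python3 - <<'E'
from h import *
a=np.load('/tmp/w7.npz');s=sense()
P=cloud(a['K'],a['R'],a['o'],a['d'])
Q=(P-s['position'])@s['tcp_rot']
for v in range(236,300,4): print(v,Q[v,265].round(4),Q[v,285].round(4))
a=np.load('/tmp/w5.npz');
P=cloud(a['K'],a['R'],a['o'],a['d']);
Q=(P-a['o'])@a['R']; C=camera_params('wrist')['tool_from_camera'];Q=Q@C[:3,:3].T+C[:3,3]
for v in range(262,300,4): print(v,Q[v,150].round(4),Q[v,400].round(4))
im=cv2.imread('pics/w7.png');cv2.imwrite('pics/w7c.png',cv2.resize(im[230:380,200:350],None,fx=4,fy=4))
E
```

```text
236 [-0.0016  0.0117 -0.0043] [-0.0022  0.0119  0.0047]
240 [-0.0025  0.0101 -0.0043] [-0.0014  0.0097  0.0048]
244 [-0.0022  0.0081 -0.0043] [-0.0004  0.0074  0.0048]
248 [-0.0014  0.0059 -0.0044] [-0.0023  0.0062  0.0048]
252 [-0.0012  0.0038 -0.0044] [-0.0018  0.0041  0.0048]
256 [-0.0225  0.0104 -0.0038] [-0.0227  0.0105  0.0042]
260 [-0.0277  0.0109 -0.0037] [-0.0267  0.0105  0.0041]
264 [-0.0304  0.0104 -0.0036] [-0.0309  0.0106  0.0039]
268 [-0.0347  0.0106 -0.0035] [-0.0355  0.011   0.0038]
272 [-0.0375  0.0103 -0.0034] [-0.0384  0.0107  0.0037]
276 [-0.0406  0.0102 -0.0033] [-0.042   0.0109  0.0036]
280 [-0.0445  0.0106 -0.0032] [-0.0453  0.011   0.0035]
284 [-0.0477  0.0107 -0.0031] [-0.0475  0.0106  0.0035]
288 [-0.0504  0.0106 -0.0031] [-0.0515  0.0112  0.0034]
292 [-0.0521  0.01   -0.003 ] [-0.0521  0.0101  0.0034]
296 [-0.057   0.0113 -0.0029] [-0.0574  0.0115  0.0032]
262 [ 1.1515 -0.4877 -0.4821] [ 0.3996 -0.1701  0.2071]
266 [-0.1576  0.0649 -0.    ] [-0.0342  0.0113  0.046 ]
270 [-0.1576  0.0649 -0.    ] [-0.0373  0.011   0.045 ]
274 [-0.0393  0.0104 -0.044 ] [-0.0395  0.0105  0.0443]
278 [-0.0433  0.0107 -0.0426] [-0.0434  0.0108  0.043 ]
282 [-0.0425  0.0088 -0.0431] [-0.0449  0.0101  0.0425]
286 [-0.0437  0.0079 -0.0427] [-0.0446  0.0084  0.0427]
290 [-0.0449  0.007  -0.0424] [-0.0456  0.0074  0.0425]
294 [-0.044   0.0051 -0.0429] [-0.0455  0.0059  0.0427]
298 [-0.0454  0.0043 -0.0425] [-0.0459  0.0046  0.0427]
```

View pics/w7c.png

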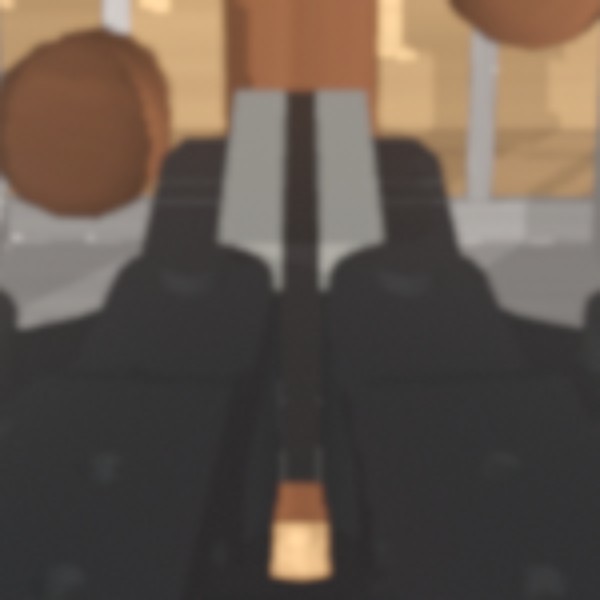

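Wrist depth puts the closed fingertips about 20 mm behind the reported TCP. The scene view agrees, showing them just above the bar. The tool data says 25 mm ahead, so the real fingers end about 45 mm higher than stated. I'll trust what I can see: open, go lower under force guard, and look again.

```bash
python3 - <<'E'
from h import *
command_gripper(.045)
print(move_l((.5675,.2143,.085),feed=.05,until_force=5))
s=sense();print(s['time_s'],s['position'],s['wrist_force'],s['finger_gap'])
im,d,K,R,o=wsnap('w8');P=cloud(K,R,o,d);Q=(P-s['position'])@s['tcp_rot']
m=(abs(Q[...,1]-.0106)<.0025)&(abs(Q[...,2])<.04)&(Q[...,0]>-.08)&(Q[...,0]<.0)&(P[...,2]<.2)
print('lowest front pad z', np.percentile(P[...,2][m],2), m.sum())
p,d=camera('scene');cv2.imwrite('pics/s2.png',cv2.resize(p[140:300,150:400,::-1],None,fx=3,fy=3))
R=s['tcp_rot']
for z in (.12,.05,.028): print(inverse_kinematics((.394,.191,z),R))
E
```

```text
False
12.85 [0.5676343  0.21431291 0.08498363] [0.60498873 0.05796202 1.42483655] 0.04494780723131862
lowest front pad z 0.1092909062414897 5142
[-0.59550954  0.20882703  0.05414039  2.17802787 -0.01631192  0.75502981
 -2.1374646 ]
[-0.58902853  0.33280323  0.04876238  2.23394193 -0.0291959   0.57533761
 -2.12524163]
[-0.5863835   0.37615672  0.04610776  2.24695692 -0.03405955  0.51902052
 -2.12071998]
```

View pics/w8.png

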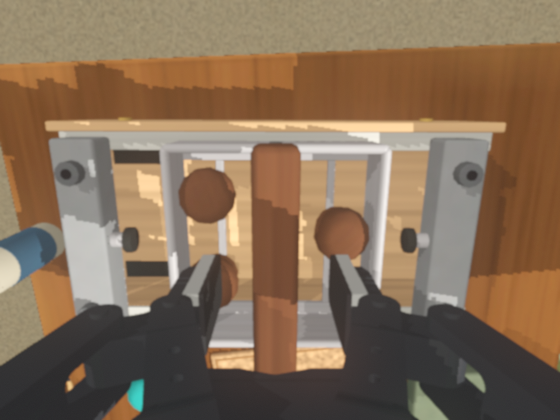

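View pics/s2.png

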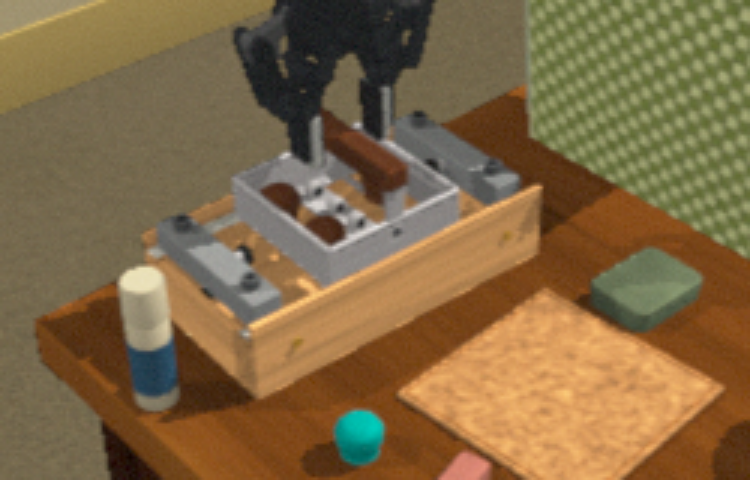

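The fingers now straddle the bar with their tips at about z=0.109. I'll go down another 14 mm and grip.

```bash
python3 - <<'E'
from h import *
print(move_l((.5675,.2143,.071),feed=.05,until_force=6))
s=sense();print(s['position'],s['wrist_force'],s['finger_gap'])
command_gripper(0,80)
s=sense();print(s['time_s'],s['position'],s['wrist_force'],s['ft_torque'],s['finger_gap'])
wsnap('w9')
E
```

```text
False
[0.56720821 0.21415678 0.07047349] [-0.25079747  0.51821152 -0.1271801 ] 0.04489587835966788
13.7417 [0.56775883 0.21432407 0.07138193] [ 0.34329715 -0.53396946  1.19082485] [-0.10543421 -0.00171711  0.00988141] 0.016464312787404324
```

View pics/w9.png

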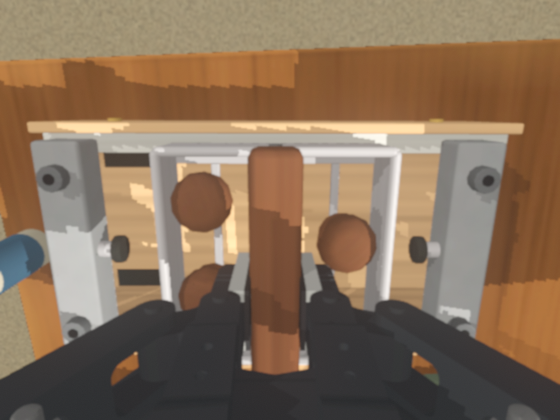

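The bar is gripped (gap 16.5 mm). Now a gentle slide left with a force guard.

```bash
cat >> h.py <<'E'
t=np.array([.036,1,0]);t/=np.linalg.norm(t);O=np.array([.5675,.2143,.071])
def S():
    s=sense();return (s['position']-O)@t*1e3, s['wrist_force']@t, s['wrist_force'][2], s['time_s']
def go(mm,feed,uf=None): return move_l(O+t*mm/1e3,feed=feed,until_force=uf)
def rep(): print('s %.2f F %.2f Fz %.2f t %.2f'%S())
E
python3 - <<'E'
from h import *
rep();go(8,.03);rep();
go(12,.03);rep()
r=go(30,.012,5.5);print(r);rep();sleep(.1);rep()
E
```

```text
s 0.01 F -0.64 Fz 2.54 t 13.79
s 6.07 F -5.57 Fz 4.42 t 14.21
s 10.09 F -5.06 Fz 5.02 t 14.49
True
s 24.23 F -0.02 Fz 1.92 t 15.75
s 24.21 F -0.28 Fz 3.64 t 15.85
```

```bash
python3 - <<'E'
from h import *
rep();wsnap('w10');im=cv2.imread('pics/w10.png');cv2.imwrite('pics/w10c.png',cv2.resize(im[120:340,0:300],None,fx=2.6,fy=2.6))
rep();print(sense()['finger_gap'],sense()['position'])
E
```

```text
s 24.21 F -0.28 Fz 3.64 t 15.85
s 24.18 F 0.72 Fz 3.55 t 15.90
0.016796431985195846 [0.56928128 0.23843353 0.07138466]
```

View pics/w10.png

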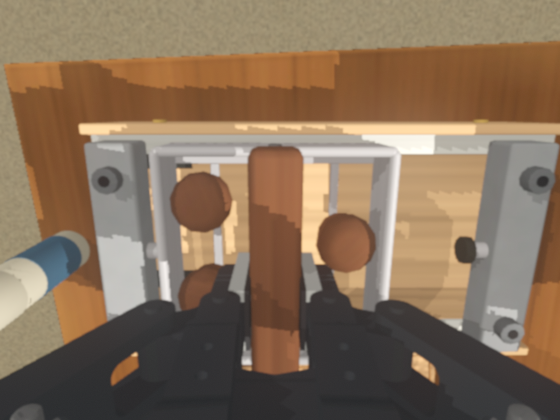

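View pics/w10c.png

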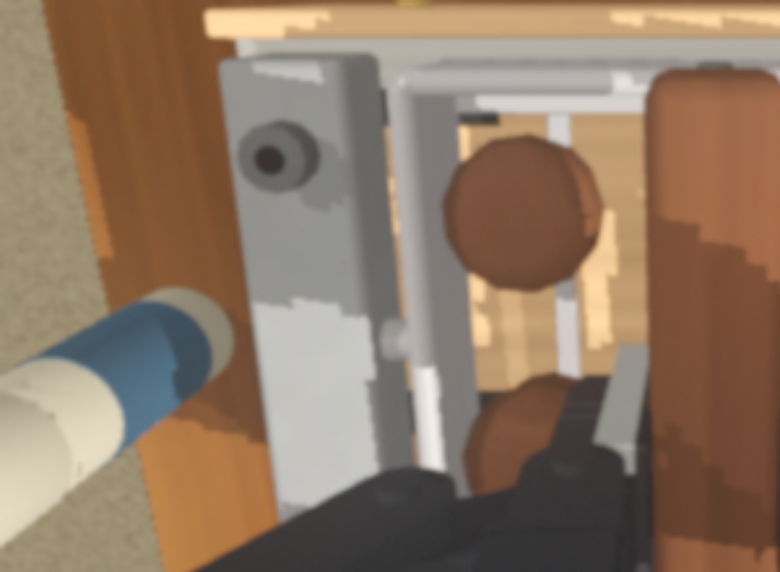

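The left plunger's tip is hidden at the sieve wall, so the sieve is at or near contact. Friction is about 5 N because the arm bears down slightly (Fz +3.5). I'll raise the hold height by 1.5 mm, then press in small logged steps.

```bash
sed -i 's/O=np.array(\[.5675,.2143,.071\])/O=np.array([.5675,.2143,.0725])/' h.py; python3 - <<'E'
from h import *
go(23.5,.03);rep();
for c in (24.5,25.2,25.9,26.6,27.3,28,28.7):
    go(c,.02);print(c,end=' ');rep()
    if S()[1]<-8: break
E
```

```text
s 23.21 F -0.55 Fz -2.32 t 16.15
24.5 s 23.88 F -1.98 Fz -3.66 t 16.40
25.2 s 24.49 F -2.07 Fz -4.66 t 16.65
25.9 s 24.98 F -3.53 Fz -4.71 t 16.90
26.6 s 25.44 F -4.76 Fz -4.00 t 17.15
27.3 s 25.71 F -5.33 Fz -2.78 t 17.40
28 s 25.94 F -7.01 Fz -2.10 t 17.65
28.7 s 26.20 F -7.59 Fz -1.41 t 17.90
```

The slope is about 3.2 N/mm, which matches the spring. Contact was at s≈24.2, so it is now about 2 mm in. A bit more makes it certain.

```bash
python3 - <<'E'
from h import *
go(29.8,.02);rep();go(30.4,.02);rep();sleep(.1);rep()
E
```

```text
s 26.61 F -9.57 Fz -1.62 t 18.15
s 26.70 F -9.21 Fz 0.08 t 18.40
s 26.72 F -8.63 Fz -0.57 t 18.50
```

```bash
python3 - <<'E'
from h import *
go(31.8,.02);rep();sleep(.1);rep()
go(10,.08);rep();go(-8,.06);rep();go(-13,.04);rep()
for c in np.arange(-14.5,-24,-.8):
    go(c,.02);print(c,end=' ');rep()
    if S()[1]>9: break
E
```

```text
s 27.36 F -10.80 Fz 0.35 t 18.75
s 27.33 F -10.80 Fz 1.00 t 18.85
s 10.85 F 0.40 Fz -4.63 t 19.27
s -8.51 F 0.12 Fz -5.48 t 19.73
s -13.32 F -0.33 Fz -4.88 t 20.00
-14.5 s -14.49 F -0.33 Fz -4.71 t 20.25
-15.3 s -15.31 F 0.15 Fz -3.80 t 20.50
-16.1 s -16.20 F 0.37 Fz -4.44 t 20.75
-16.900000000000002 s -17.01 F 0.55 Fz -3.18 t 21.00
-17.700000000000003 s -17.47 F 0.92 Fz -4.69 t 21.25
-18.500000000000004 s -17.93 F 1.70 Fz -3.98 t 21.50
-19.300000000000004 s -18.48 F 2.88 Fz -3.79 t 21.75
-20.100000000000005 s -19.10 F 4.14 Fz -3.63 t 22.00
-20.900000000000006 s -19.48 F 6.17 Fz -2.98 t 22.25
-21.700000000000006 s -19.82 F 7.14 Fz -3.34 t 22.50
-22.500000000000007 s -20.14 F 7.23 Fz -3.68 t 22.75
-23.300000000000008 s -20.41 F 8.20 Fz -3.03 t 23.00
```

The right stop engages at s≈-17.5 and is pressed about 2.8 mm. Fz of about -4.7 suggests the sieve is almost carried, so I'll lower the hold by 0.7 mm to keep it seated on the rails, then do the second round.

```bash
sed -i 's/,.0725\])/,.0718])/' h.py; python3 - <<'E'
from h import *
go(-21.5,.02);rep()   # settle z
go(-10,.08);go(22,.1);rep()
for c in (25,27,28.5,29.5,30.3,31,31.7,32.4):
    go(c,.03);print(c,end=' ');rep()
    if S()[0]>27.1 or S()[1]<-11.5: break
sleep(.1);rep()
go(10,.08);go(-15,.1);rep()
for c in (-18,-20,-21.5,-22.5,-23.3,-24):
    go(c,.03);print(c,end=' ');rep()
    if S()[0]<-20.3 or S()[1]>9.5: break
sleep(.1);rep()
E
```

```text
s -19.69 F 6.36 Fz -1.95 t 23.25
s 22.28 F 0.25 Fz -2.75 t 24.01
25 s 24.17 F -2.07 Fz -2.31 t 24.26
27 s 25.21 F -4.82 Fz 0.52 t 24.51
28.5 s 25.89 F -6.75 Fz 1.98 t 24.76
29.5 s 26.17 F -6.64 Fz 2.54 t 25.01
30.3 s 26.40 F -10.10 Fz 3.99 t 25.26
31 s 26.56 F -9.29 Fz 3.25 t 25.51
31.7 s 26.83 F -10.99 Fz 4.48 t 25.76
32.4 s 27.05 F -11.61 Fz 4.35 t 26.01
s 27.04 F -12.49 Fz 5.11 t 26.11
s -16.05 F -0.16 Fz -3.62 t 26.94
-18 s -17.60 F 1.33 Fz -4.58 t 27.19
-20 s -18.66 F 3.25 Fz -4.07 t 27.44
-21.5 s -19.54 F 6.66 Fz -3.97 t 27.69
-22.5 s -19.92 F 7.27 Fz -3.15 t 27.94
-23.3 s -20.23 F 7.50 Fz -3.25 t 28.19
-24 s -20.49 F 7.67 Fz -4.14 t 28.44
s -20.48 F 7.86 Fz -2.89 t 28.54
```

Both rounds are done, pressed about 2.5–3 mm each by force and travel. Now the brisk shaking, well inside the stops.

```bash
python3 - <<'E'
from h import *
go(-10,.1)
for i in range(4):
    go(16,.22);a=S();go(-10,.22);b=S();print(np.round(a,1),np.round(b,1))
go(3,.1)
wsnap('w11')
p,d=camera('scene');cv2.imwrite('pics/s3.png',cv2.resize(p[140:300,150:400,::-1],None,fx=3,fy=3))
p,d=camera('top');cv2.imwrite('pics/t3.png',cv2.resize(p[95:205,185:385,::-1],None,fx=4,fy=4))
E
```

```text
[16.3  0.3 -3.  29.1] [-13.9  -0.4  -3.4  29.4]
[18.3  0.9 -1.9 29.6] [-12.7   0.   -3.4  29.9]
[18.8 -0.2 -2.5 30.2] [-12.4   0.   -3.3  30.4]
[18.9  0.1 -3.2 30.7] [-12.3  -1.2  -2.8  31. ]
```

View pics/s3.png

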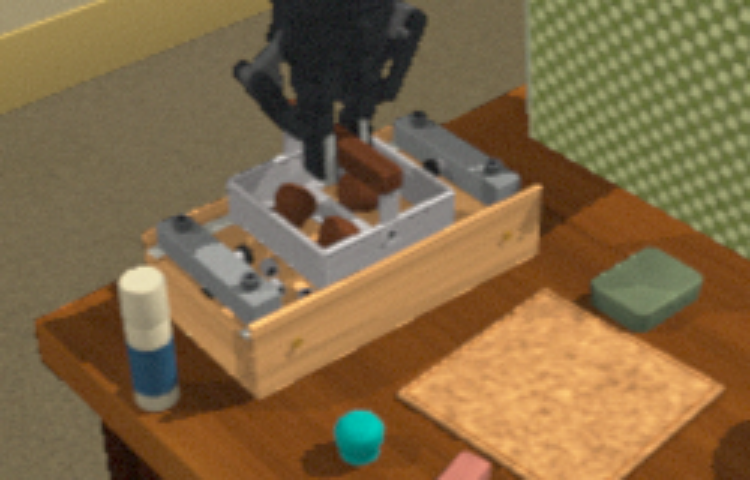

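View pics/w11.png

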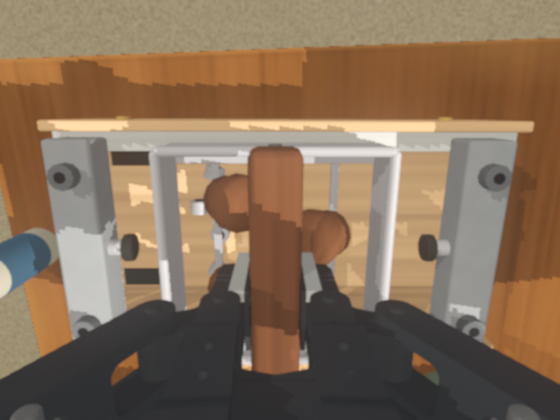

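Knobs have shifted but remain in the sieve. Sleeves are visible in the tray at about (270,268) and (303,292) of the scene crop, and near (195,207) of the wrist view. I'll shake more and then look from both sides.

```bash
python3 - <<'E'
from h import *
def view(k):
    wsnap('wv'+k)
    im=cv2.imread(f'pics/wv{k}.png');cv2.imwrite(f'pics/wv{k}c.png',cv2.resize(im[120:360,30:530],None,fx=1.6,fy=1.6,interpolation=cv2.INTER_CUBIC))
    p,d=camera('scene');cv2.imwrite(f'pics/sv{k}.png',cv2.resize(p[165:275,190:340,::-1],None,fx=5,fy=5,interpolation=cv2.INTER_CUBIC))
for i in range(5):
    go(16,.25);a=S();go(-10,.25);b=S()
print(np.round(a,1),np.round(b,1))
view('A');go(20,.1);view('B');rep()
E
```

```text
[18.9  0.6 -2.7 33.6] [-12.6  -1.1  -1.9  33.9]
s 20.31 F 0.76 Fz -2.59 t 34.55
```

View pics/wvAc.png

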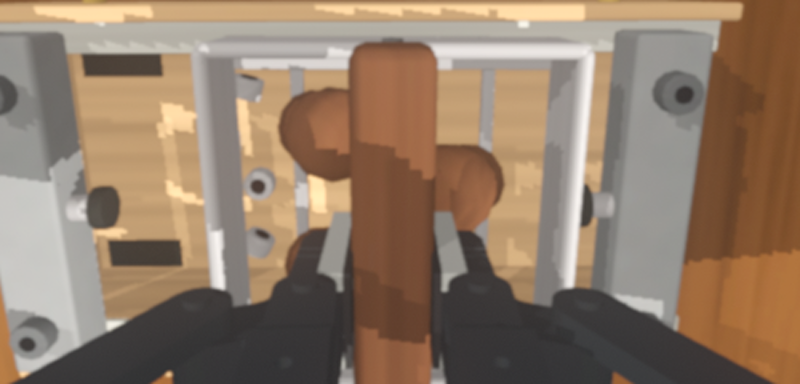

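View pics/svA.png

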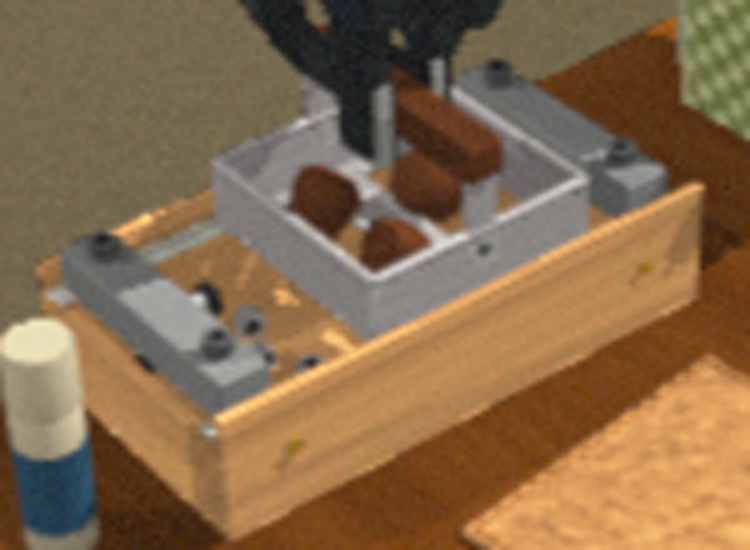

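View pics/wvBc.png

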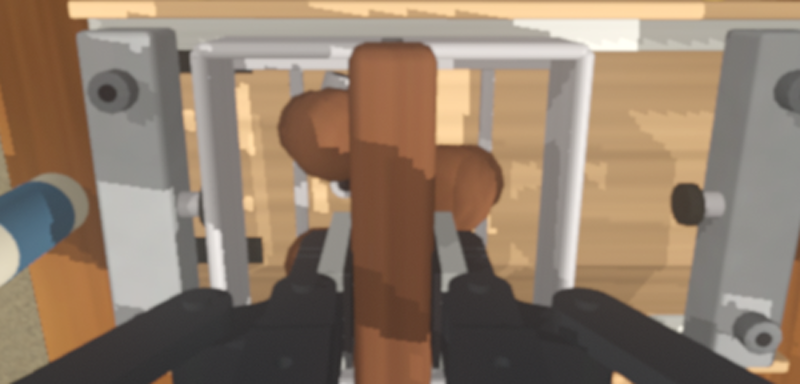

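View pics/svB.png

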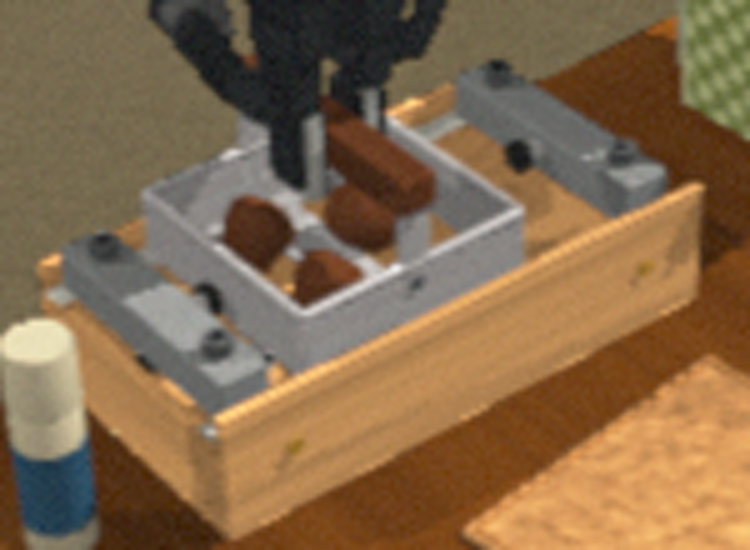

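Three sleeves stay fixed to the tray as the sieve moves: (250,88), (259,183) and (260,243) in view A shift to (335,80) and (342,185) in B. I still need to find the fourth, so I'll shake some more and look with the top camera at different sieve positions.

```bash
python3 - <<'E'
from h import *
a=np.load('/tmp/wvA.npz')
c=camera_params('scene')
def proj(K,R,o,p):
    q=R.T@(np.array(p)-o);return (K@q/q[2])[:2]
for u,v in [(250,88),(259,183),(260,243)]:
    p=rayw('wvA',u/1.6+30,v/1.6+120,.01);x=proj(c['K'],c['rotation'],c['position'],p);print(p.round(3),((x-[190,165])*5).round(0))
for i in range(3):
    go(16,.28);go(-10,.28)
def tv(k):
    p,d=camera('top');cv2.imwrite(f'pics/tv{k}.png',cv2.resize(p[98:200,220:370,::-1],None,fx=5,fy=5,interpolation=cv2.INTER_CUBIC))
go(-13,.1);tv('C');go(20,.1);tv('D');rep()
E
```

```text
[0.599 0.253 0.01 ] [251. 319.]
[0.561 0.254 0.01 ] [310. 364.]
[0.535 0.256 0.01 ] [347. 398.]
s 20.54 F 0.14 Fz -3.42 t 36.88
```

View pics/tvC.png

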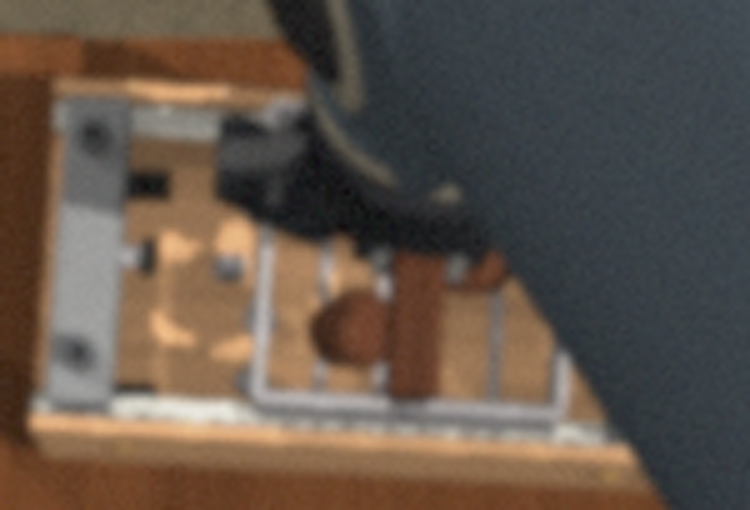

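View pics/tvD.png

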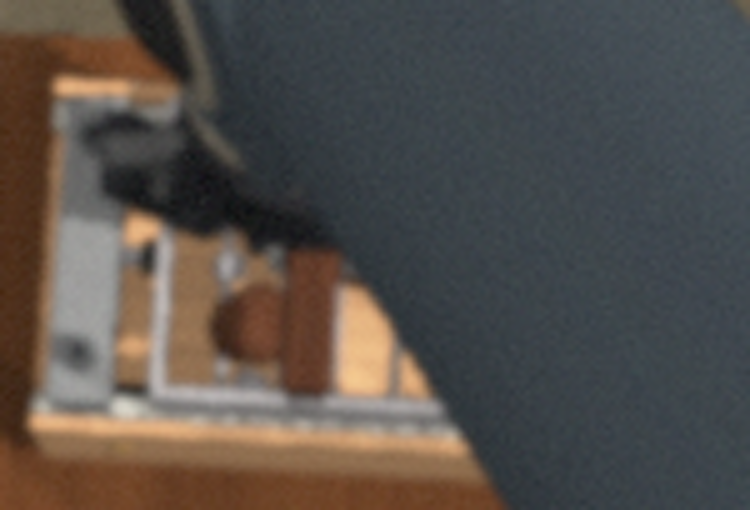

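```bash
python3 - <<'E'
from h import *
print('scene',ray('scene',190+265/5,165+352/5,.01),ray('scene',190+250/5,165+320/5,.01),ray('scene',190+308/5,165+362/5,.01))
for u,v in [(228,265),(255,325),(248,375)]: print('top',ray('top',220+u/5,98+v/5,.01))
# view from A pose, zoomed scene & wrist, at right-most
go(-14,.1)
p,d=camera('scene');cv2.imwrite('pics/svE.png',cv2.resize(p[195:260,200:290,::-1],None,fx=8,fy=8,interpolation=cv2.INTER_CUBIC))
wsnap('wvE');im=cv2.imread('pics/wvE.png');cv2.imwrite('pics/wvEc.png',cv2.resize(im[130:310,40:300],None,fx=3,fy=3,interpolation=cv2.INTER_CUBIC))
rep()
E
```

```text
scene [0.57821335 0.26224545 0.01      ] [0.5984352  0.25422942 0.01      ] [0.56214495 0.25360936 0.01      ]
top [0.5804567  0.26521954 0.01      ]
top [0.55839537 0.2549812  0.01      ]
top [0.53993051 0.25712378 0.01      ]
s -14.42 F -1.18 Fz -4.54 t 37.48
```

View pics/svE.png

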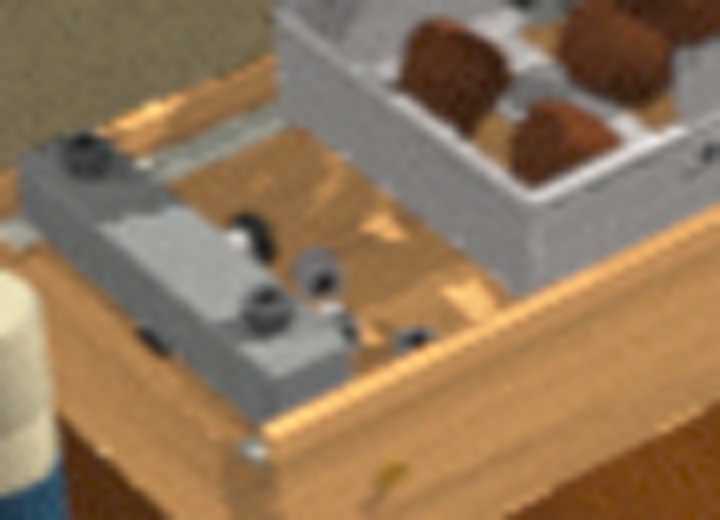

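View pics/wvEc.png

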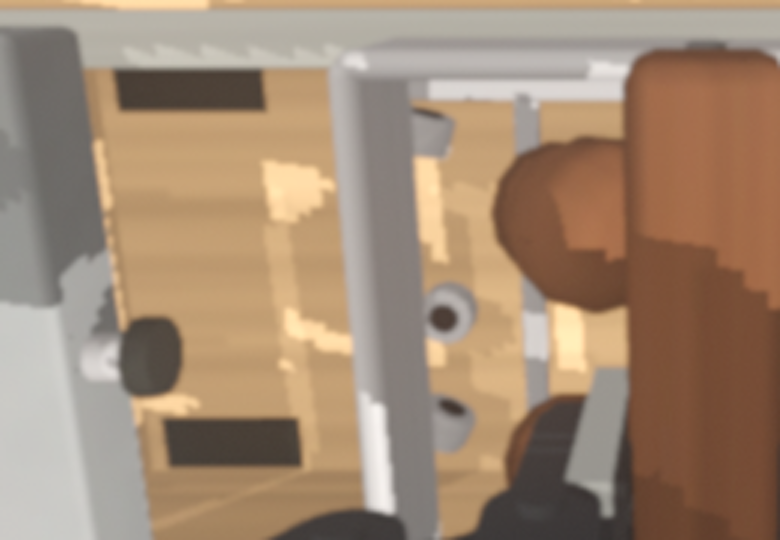

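All four sleeves are in the tray, with positions agreeing between views at floor height (z≈10 mm):
- (0.599, 0.253): wrist and scene
- (0.561, 0.254): wrist, scene and top
- (0.535, 0.256): wrist and top
- (0.579, 0.264): scene and top, hidden from the wrist camera by the wall

The knobs are in the sieve. Now I'll lift it.

```bash
python3 - <<'E'
from h import *
go(3,.08);rep()
p=sense()['position']
move_l((p[0],p[1],.15),feed=.08);rep();print(sense()['position'],sense()['finger_gap'])
p,d=camera('scene');cv2.imwrite('pics/s5.png',cv2.resize(p[120:300,150:400,::-1],None,fx=3,fy=3))
E
```

```text
s 4.80 F 1.30 Fz -3.39 t 37.84
s 4.57 F 0.19 Fz -3.67 t 38.97
[0.56671609 0.21889766 0.14929319] 0.016974578642109665
```

View pics/s5.png

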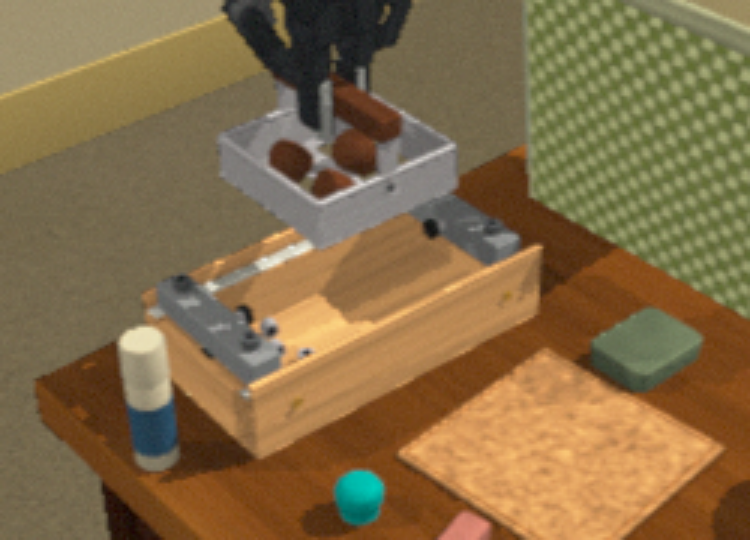

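The sieve is lifted level with the three knobs inside, and the sleeves are left in the tray. On to the mat.

```bash
python3 - <<'E'
from h import *
move_l((.394,.1915,.15),feed=.12);rep()
move_l((.394,.1915,.045),feed=.08);rep()
print(move_l((.394,.1915,.024),feed=.015,until_force=4));rep();print(sense()['position'])
wsnap('w12')
p,d=camera('scene');cv2.imwrite('pics/s6.png',cv2.resize(p[150:330,180:430,::-1],None,fx=3,fy=3))
E
```

```text
s -28.83 F 1.01 Fz -5.40 t 40.62
s -28.80 F -0.03 Fz -4.23 t 42.09
True
s -29.33 F 0.13 Fz 4.55 t 43.03
[0.39393445 0.19119821 0.0303429 ]
```

View pics/s6.png

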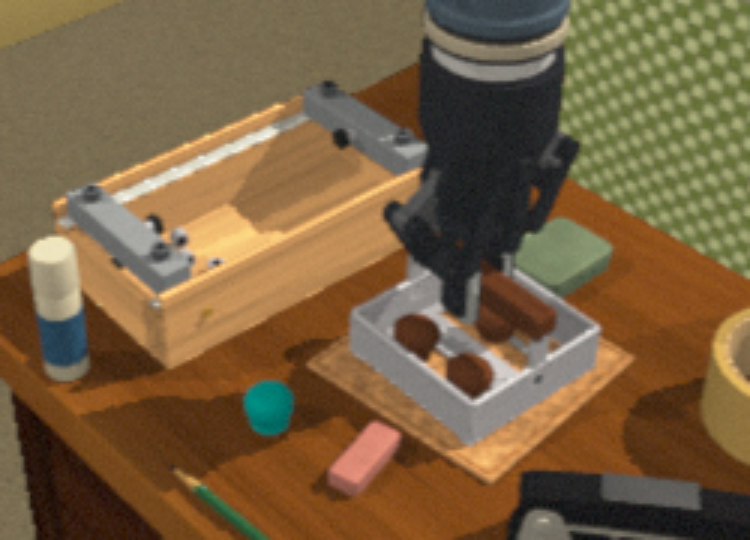

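View pics/w12.png

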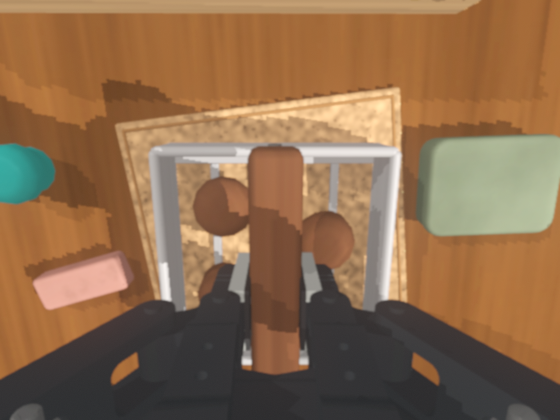

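Contact came at TCP z=0.0303, against 0.0304 predicted, and the sieve sits centred on the mat. Releasing and retreating.

```bash
python3 - <<'E'
from h import *
command_gripper(.042);rep()
move_l((.394,.1915,.12),feed=.08);move_l((.394,.1915,.30),feed=.2)
im,d,K,R,o=wsnap('w13');P=cloud(K,R,o,d)
m=((P[...,2]>.066)&(P[...,2]<.09)&(abs(P[...,0]-.394)<.08)&(abs(P[...,1]-.191)<.06)).astype(np.uint8)
n,l,st,ce=cv2.connectedComponentsWithStats(m);i=1+np.argmax(st[1:,4])
w=np.array([rayw('w13',u,v,.074)[:2] for v,u in np.argwhere(l==i)],np.float32)
print('bar',cv2.minAreaRect(w*1000),np.median(P[...,2][l==i]))
p,d=camera('scene');cv2.imwrite('pics/s7.png',cv2.resize(p[150:330,180:430,::-1],None,fx=3,fy=3))
rep();print(sense()['position'])
E
```

```text
s -30.00 F 0.07 Fz 0.73 t 43.50
bar ((393.8702392578125, 191.75709533691406), (17.570329666137695, 109.27686309814453), 88.06134796142578) 0.0746705921801823
s -29.47 F -1.60 Fz -0.43 t 45.93
[0.3933039  0.19108628 0.29860688]
```

View pics/w13.png

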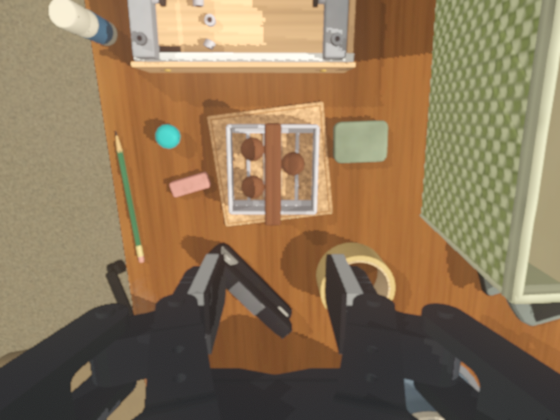

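View pics/s7.png

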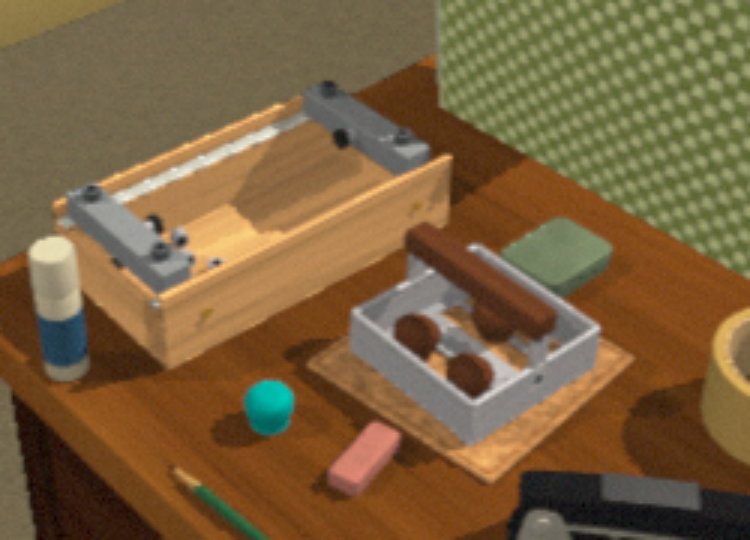

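The bar is at (0.3939, 0.1918), 0.4 mm from the mat centre, and its top is at 0.0747 m against 0.074 expected when flat. Three knobs are in the sieve and no sleeve shows there. The eraser, tin and glue stick are where they were. Handing in.

```bash
python3 - <<'E'
from h import *
finish_job()
E
```

```text
the job is handed in; nothing more can be done
```

I pressed left, right, left, right, shook the sieve until all four sleeves were in the tray, then set it on the mat and handed the job in at about 46 s. No verdict was reported.

- **Presses:** By force and travel, each press was about 2.5–3 mm (8–12 N). The springs could not be read directly.
- **Shaking:** I used strokes of about 30 mm at 0.22–0.28 m/s, clear of the stops at the points I logged. For part of the sliding the sieve may have been almost carried rather than resting on the rails; I set the hold height by hand to bear lightly.
- **Sleeves:** I placed all four on the tray floor before lifting, each seen in at least two camera views. My last picture of the tray shows three; the fourth lies outside that frame.
- **Sieve:** Its handle measures about 0.4 mm from the mat centre and at flat-standing height. The three knobs are in it. The eraser, tin, glue stick and turquoise look-alike show no visible movement.
- **What disagreed:** The fingertips ended about 45 mm farther back than the tool data says, so the first grasp closed above the bar without touching anything. I corrected the grasp height from the wrist and scene pictures.

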